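Set an angle bracket under the bench punch and click the punch down

ROBOT

A 6-joint arm with a two-finger parallel gripper is mounted at the origin on the work surface. World frame = base frame: x ahead of the robot, y to its left, z up, the work surface at z = 0. Lengths are in m, angles in rad, forces in N, time in s.
With the tool pointing down it reaches from about 0.35 to 0.775 m from the base axis. Payload 7.3 kg.
Tool frame: the origin (TCP) lies midway between the tips of the shut fingers; the grasp point (between the pads) lies 19 mm behind it (tcp_to_grasp is the distance from the TCP to the grasp point, in m); z points along the fingers, y is the line along which they close (so a half turn about z gives the same grasp; the last joint's range is limited). The gripper opens to 92 mm and grips with 3 to 60 N. Pads are 19 mm wide; open, the fingers measure 130 mm over their backs; the gripper's body (75 mm by 190 mm) begins 47 mm behind the grasp point.
Start: joints at [1.068, 0.342, 1.524, -0, 1.275, -0.146], TCP at [0.183, 0.492, 0.227] pointing down, gripper open.
Joint ranges: [-2.53, 2.53], [-0.77, 2.02], [0.04, 2.7], [-1, 4.14], [0.28, 2.66], [-3.11, 3.11]. Speed limits (rad/s): [2.57, 2.57, 3.14, 3.14, 3.14, 3.14].

INTERFACE

Orientations are given as [roll, pitch, yaw] about the fixed x, y, z axes, in that order (R = Rz(yaw) Ry(pitch) Rx(roll)).
In Python, from cell import observe, read_camera, calibration, hand_in, tcp_to_grasp gives the robot as it stands.
- The arm moves only by the tool send_rows, never from a script. Its argument "targets" is a list of rows, each a list of 5 numbers: the opening, from 0 (shut) to 1 (fully open), then the shift along the world's x, y, z in m, then the turn about the world's z in rad. A call has 1 to 5 rows; each row shifts and turns the commanded pose from where the row before left it; what a row does not reach is not made up. A row lasts 1/10 s, in which the tool goes at most 50 mm and 8.59 degrees, less where a joint would pass 70% of its speed; a pose out of reach is approached as far as the arm can. A call is refused whole if a number of a shift passes 0.05 or a number of a turn 0.15, either way. A call with a gripper value outside its range is refused whole. The fingers move at their own pace and stop on an object; "grip_force" is the grip in N (left out, the last holds). Time passes only in rows, so rows that do not move let the fingers close. It gives the time, the measured TCP pose, the force, the opening and the grip force at its end, in the units of the state.
- observe(): the state, without advancing time (a new reading comes with each control period).
- read_camera(name): name is "scene" or "top"; returns (picture, depth): 400x640x3 uint8, red, green, blue; 400x640 float32, m along the optical axis (not along the pixel's ray), 0 where there is no reading.
- calibration(name): a dict with "intrinsics" (3x3 intrinsics, pixels), "world_to_cam" (4x4, takes a point from world to camera coordinates). Camera axes: x right, y up, looking along -z (the intrinsics and any distortion apply to the point x, -y, -z); pixel columns grow to the right and rows downward; lengths in m; the calibration is good to about 2 mm. A picture is of the moment at which its call begins. calibration takes no time and is no camera call.
- hand_in(): hands the job in; it is judged then, once.
The state is a dict: "time": time; "qpos": joint angles; "qvel": joint speeds; "joint_efforts": joint torques, N m; "tool_pos": TCP position; "tool_rot": TCP orientation; "contact_force": force on the tool from outside, world axes, zero at the start; "torque": the same for the moment, N m; "opening": finger opening in m; "grip_force": force on a finger pad.
Only numpy, scipy, OpenCV 4.12 (cv2) and the standard library are available. Lean on these libraries where they do the work, as an engineer would, in place of code of your own. Each camera call takes 0.05 s, during which the arm holds its last target. There are 200 camera calls.

TASK

Bring the angle bracket into the green bench punch so that the punch tip stands over the red dot, with the bracket flat on the bench. Then turn the punch's orange wing knob clockwise until it clicks past its detent, and let go with the knob staying clicked over and the dot still under the tip. Leave the bin, the carton, the red tube and the jar where they stand.

Things in the scene. Friction and masses are not known exactly. Their poses are not given: they have to be found in the camera images.
- bracket: loose aluminium angle bracket, about 0.4 kg: flat plate 200 x 60 x 8 mm lying on the bench, with an upright flange (8 mm thick, 60 mm wide, top 55 mm above the bench) across its end at -x. Origin: centre of the plate's underside; x along the plate from flange to free end, z up. The flange's mid-plane is at x = -96 mm.
- dot (a point): centre of the red dot (12 mm across, on a white 30 mm square) on the plate's upper face, 8 mm up, on the centre line: 55 mm from the plate's centre towards the free end, so 45 mm from the free end and 151 mm from the flange's mid-plane.
- press: green bench punch fixed to the bench. Origin: on the bench straight below the tip; +y points out of its mouth. Column 46 mm square, y -75 to -121 mm, on a foot 90 x 90 x 12 mm, y -63 to -153 mm. Head 46 mm wide, y -121 to +25 mm, 92 to 138 mm high (a detent box behind the knob reaches 157), with a collar (radius 17 mm) under it down to 76 mm. Below the head it is open on three sides.
- tip (a point): point of the steel punch spindle (7 mm radius, 2 mm at its point) hanging under the head on the knob's vertical axis; 18 mm above the bench at the start. Turning the knob lowers it by 10 mm, on to an 8 mm plate.
- knob_grip (a point): on the knob's vertical axis, 186 mm above the bench, where the wing is gripped. The knob turns on top of the head: a black disc (radius 27 mm, top at 166 mm) with an upright orange wing 58 mm long, 16 mm thick, from 166 to 198 mm height. x points along the wing (a white line on its top marks the +x half), y across its thickness, z up.
- knob (a joint): angle of the knob in rad, growing clockwise seen from above: 0 in the first notch (start), where the wing lies along the press's x axis; a spring detent (about 0.25 N m) resists up to 0.6, then it snaps over by itself into the second notch at 1.2 (stop) and stays there; short of 0.6 it springs back to 0.
- bin: loose blue picking bin with grey bolt caps, 90 (x) x 140 (y) x 70 mm high; origin under its centre. To be left alone.
- carton: loose cardboard carton, 85 (x) x 120 (y) x 65 mm high; origin under its centre. To be left alone.
- tube: red plastic tube lying along its y axis, with square black end caps: 56 (x) x 170 (y) x 56 mm high; origin under its centre. To be left alone.
- jar: white jar with yellow cap, radius 31 mm, 72 mm high; origin under its centre. Stands beside the punch. To be left alone.

How it is judged:
On the way, in this order (a step that is already met when the one before it is completed fails the run):
1. the red dot lies under the punch tip, the bracket flat on the bench, with the knob still in its first notch (horizontal distance between dot and tip below 0.006 m and angle between bracket's own z axis and vertical below 0.05 rad and height (world z) of bracket below 0.004 m and value of joint knob below 0.3 rad), for 0.3 s.
2. the knob has clicked over into its second notch with the dot under the tip (horizontal distance between dot and tip below 0.006 m and value of joint knob above 1.05 rad), for 0.2 s.
At the end, for the whole second after the job is handed in: The red dot lies within 6 mm of the punch's axis (the tip is over the dot), the bracket flat on the bench and at rest, the knob staying in its second notch (beyond 1.05 rad), and bin, carton, tube and jar within 20 mm of where they stood (all of step 2 and angle between bracket's own z axis and vertical below 0.05 rad and height (world z) of bracket below 0.004 m and linear speed of bracket below 0.01 m/s and distance of each of bin, carton, tube, jar from where it was at the start of the episode below 0.02 m); the robot touches nothing.
It fails at once if the bin is shifted by more than 20 mm or tipped (distance of bin from where it was at the start of the episode above 0.02 m or angle between bin's own z axis and vertical above 0.3 rad).
It fails at once if the carton is shifted by more than 20 mm or tipped (distance of carton from where it was at the start of the episode above 0.02 m or angle between carton's own z axis and vertical above 0.3 rad).
It fails at once if the tube is shifted by more than 20 mm or tipped (distance of tube from where it was at the start of the episode above 0.02 m or angle between tube's own z axis and vertical above 0.3 rad).
It fails at once if the jar is shifted by more than 20 mm or tipped (distance of jar from where it was at the start of the episode above 0.02 m or angle between jar's own z axis and vertical above 0.3 rad).
It also fails if it takes over 58 s, if anything falls off the work surface, if the arm or the gripper's body presses on something with over 40 N, if the wrist force passes 120 N, or if a joint passes its speed limit or range.

## Working session

There is one attempt and no reset: what is moved stays moved. The work goes in short steps, Python scripts to look and compute and a tool call to move; the robot and the scene stay as the last step left them, time stands still between calls to the robot, and variables do not carry over. Pictures are saved under pics/ and viewed, at most 10 in all, crops included, and the job is handed in when it is done.

Besides the shell and the picture viewer there is one more tool, called after "Call:" in YAML: its name, and indented under it one key for each argument. send_rows: Moves the arm, as the interface text tells. Its arguments: {"type":"object","properties":{"targets":{"type":"array","items":{"type":"array","items":{"type":"number"}}},"grip_force":{"type":"number"}},"required":["targets"]}

```bash
mkdir -p pics; cat > h.py <<'E'
import numpy as np, cv2
from cell import *
def grab(name,fn=None):
    p,d=read_camera(name); np.savez(f'{name}.npz',p=p,d=d)
    if fn: cv2.imwrite('pics/'+fn,p[:,:,::-1])
    return p,d
def world(name,d):
    c=calibration(name); K=np.array(c["intrinsics"]); T=np.linalg.inv(np.array(c["world_to_cam"]))
    v,u=np.mgrid[:400,:640]
    X=np.stack([(u-K[0,2])/K[0,0]*d,-(v-K[1,2])/K[1,1]*d,-d,np.ones_like(d)],-1)
    return (X@T.T)[...,:3]
E
python3 - <<'E'
from h import *
grab('top','top1.png'); grab('scene','scene1.png')
for n in('top','scene'): print({k:(np.round(v,3).tolist() if hasattr(v,'__len__') else v) for k,v in calibration(n).items()})
print(observe()); print(tcp_to_grasp)
E
```

```text
{'intrinsics': [[400.077, 0.0, 314.538], [0.0, 400.077, 200.081], [0.0, 0.0, 1.0]], 'world_to_cam': [[0.021, -1.0, -0.023, -0.012], [0.998, 0.019, 0.067, -0.54], [-0.067, -0.024, 0.997, -0.932], [0.0, 0.0, 0.0, 1.0]]}
{'intrinsics': [[444.678, 0.0, 315.71], [0.0, 444.678, 196.276], [0.0, 0.0, 1.0]], 'world_to_cam': [[-0.147, 0.989, 0.006, 0.097], [-0.673, -0.104, 0.732, 0.286], [0.725, 0.104, 0.681, -1.578], [0.0, 0.0, 0.0, 1.0]]}
{'time': 0.1, 'qpos': array([ 1.06796982e+00,  3.42668044e-01,  1.52493602e+00, -3.30918655e-05,
        1.27539986e+00, -1.45995118e-01]), 'qvel': array([ 0.00074713, -0.00125084, -0.00289567, -0.00039412, -0.00030888,
       -0.00047407]), 'joint_efforts': array([ 2.27566947e-03, -4.32002735e+01, -2.44695640e+01,  7.19273603e-02,
        5.26035635e-02, -1.53319439e-05]), 'tool_pos': array([0.18319142, 0.49160536, 0.22610161]), 'tool_rot': array([-3.14019179e+00, -1.73999315e-04,  2.78477080e+00]), 'contact_force': array([-0.03768883, -0.15039808, -0.48136058]), 'torque': array([-0.0066475 ,  0.00366983,  0.02047346]), 'grip_force': 0.0, 'opening': 0.09171316917403657}
0.0188
```

View pics/top1.png

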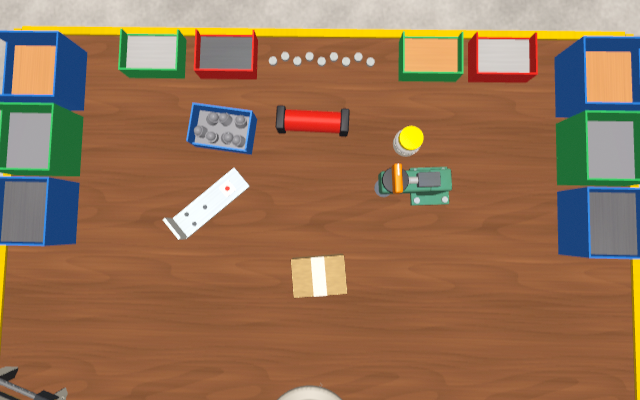

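View pics/scene1.png

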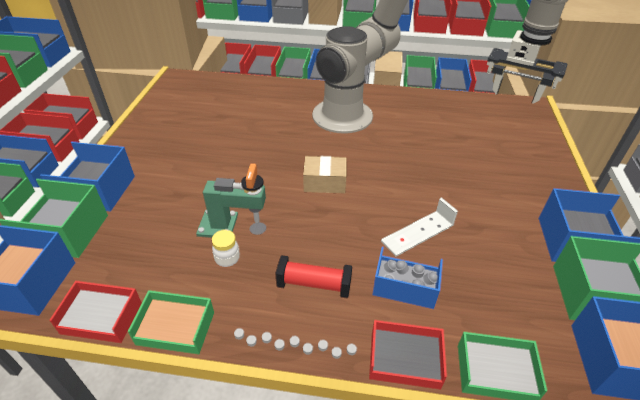

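```bash
cat > m.py <<'E'
from h import *
def meas(name):
    z=np.load(name+'.npz'); p=z['p'];W=world(name,z['d'])
    hsv=cv2.cvtColor(p,cv2.COLOR_RGB2HSV).astype(int); H,S,V=hsv[...,0],hsv[...,1],hsv[...,2]
    X,Y,Z=W[...,0],W[...,1],W[...,2]
    area=(X>.25)&(X<.8)&(abs(Y)<.42)&(z['d']>0)
    def rect(m): 
        r=cv2.minAreaRect(W[m][:,:2].astype(np.float32)); return np.round(r[0],4),np.round(r[1],4),round(r[2],1)
    R=area&((H<8)|(H>172))&(S>150)&(V>120)
    dot=R&(Z<.02)
    print(name,'dot',dot.sum(),W[dot].mean(0).round(4))
    wing=area&(H>6)&(H<20)&(S>180)&(Z>.17)
    print('wing',wing.sum(),rect(wing),np.percentile(Z[wing],[5,50,95]).round(4))
    wt=wing&(abs(Z-.198)<.004); print('wingtop',wt.sum(),rect(wt),W[wt].mean(0).round(4))
    pr=area&(H>65)&(H<90)&(S>90)
    for lo,hi in((.125,.15),(.006,.02)):
        m=pr&(Z>lo)&(Z<hi)
        if m.sum()>5: print('green',lo,m.sum(),rect(m),np.median(Z[m]).round(4))
    disc=area&(abs(Z-.166)<.004); print('disc',disc.sum(),rect(disc) if disc.sum()>5 else '')
    gray=area&(S<60)&(V>110)
    br=gray&(Z<.012)&(Z>.004)&(Y>.05); fl=gray&(abs(Z-.055)<.006)&(Y>.05)
    print('plate',br.sum(),rect(br)); print('flange',fl.sum(),rect(fl) if fl.sum()>5 else '',W[fl].mean(0).round(4))
    m=area&(H>10)&(H<25)&(abs(Z-.065)<.006);print('carton',rect(m))
    m=R&(Z>.04);print('tube',rect(m))
    m=area&(H>22)&(H<32)&(S>150)&(abs(Z-.072)<.01);print('jar',rect(m))
    m=area&(H>100)&(H<120)&(abs(Z-.07)<.01)&(S>100);print('bin',rect(m))
    b=area&(H>5)&(H<18)&(Z<.01);print('bench z',np.median(Z[b]).round(4))
if __name__=='__main__':
    meas('top');meas('scene')
E
python3 m.py
python3 - <<'E'
import cv2
a=cv2.imread('pics/scene1.png')[160:260,180:300]; b=cv2.imread('pics/top1.png')[150:220,360:460]
a=cv2.resize(a,(600,500),interpolation=cv2.INTER_CUBIC);cv2.imwrite('pics/c1.png',a)
E
```

```text
top dot 56 [7.282e-01 4.700e-02 2.000e-04]
wing 207 (array([ 0.574 , -0.1651]), array([0.0566, 0.0165]), 2.7) [0.1775 0.1947 0.1981]
wingtop 121 (array([ 0.5744, -0.1652]), array([0.0546, 0.0156]), 0.8) [ 0.5701 -0.1656  0.1962]
green 0.125 595 (array([ 0.5772, -0.2123]), array([0.0462, 0.145 ]), 2.7) 0.1367
green 0.006 321 (array([ 0.5807, -0.273 ]), array([0.087 , 0.0888]), 2.4) 0.0103
disc 281 (array([ 0.5743, -0.1649]), array([0.0508, 0.0516]), 46.0)
plate 1848 (array([0.5304, 0.2519]), array([0.0605, 0.1957]), 41.2)
flange 398 (array([0.6058, 0.2759]), array([0.1007, 0.3182]), 61.8) [0.6431 0.246  0.053 ]
carton (array([ 0.5108, -0.0829]), array([0.1424, 0.4473]), 64.5)
tube (array([0.7267, 0.0082]), array([0.1309, 0.0446]), 88.1)
jar (array([ 0.6821, -0.2158]), array([0.052 , 0.0524]), 35.4)
bin (array([0.7037, 0.2211]), array([0.1412, 0.0906]), 82.9)
bench z -0.0014
scene dot 51 [0.7078 0.0238 0.0097]
wing 1 (array([ 0.602 , -0.1597]), array([0., 0.]), 0.0) [0.1785 0.1785 0.1785]
wingtop 0 (array([0., 0.]), array([0., 0.]), 0.0) [nan nan nan]
disc 155 (array([ 0.5807, -0.1677]), array([0.0495, 0.0503]), 14.4)
plate 1286 (array([0.5318, 0.2496]), array([0.0632, 0.2019]), 40.6)
flange 310 (array([0.6051, 0.2752]), array([0.1017, 0.3144]), 61.7) [0.6427 0.2447 0.0535]
carton (array([ 0.5231, -0.0853]), array([0.1436, 0.4608]), 66.3)
tube (array([0.7321, 0.0056]), array([0.1317, 0.0464]), 87.3)
jar (array([ 0.7027, -0.2086]), array([0.0123, 0.0455]), 32.7)
bin (array([0.707 , 0.2177]), array([0.1396, 0.0918]), 82.9)
bench z -0.0004m.py:14: RuntimeWarning: Mean of empty slice.
  wt=wing&(abs(Z-.198)<.004); print('wingtop',wt.sum(),rect(wt),W[wt].mean(0).round(4))
  ret = um.true_divide(
```

View pics/c1.png

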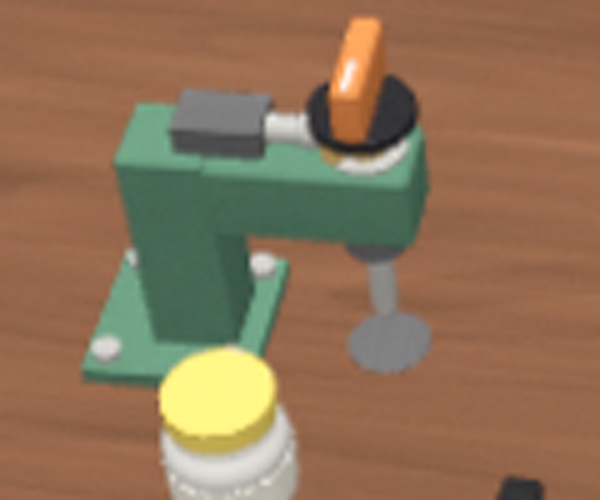

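```bash
cat > b.py <<'E'
from h import *
def brk(name,q=None):
    z=np.load(name+'.npz'); p=z['p'];W=world(name,z['d'])
    hsv=cv2.cvtColor(p,cv2.COLOR_RGB2HSV).astype(int); H,S,V=hsv[...,0],hsv[...,1],hsv[...,2]
    X,Y,Z=W[...,0],W[...,1],W[...,2]; ok=(X>.35)&(X<.66)&(Y>-.14)&(Y<.42)
    red=ok&((H<8)|(H>172))&(S>130)&(V>110)&(Z<.03); red=red&(Z>.001)
    n,l,st,c=cv2.connectedComponentsWithStats(red.astype(np.uint8)); 
    for i in range(1,n):
        if st[i,4]>8: print(name,'dot',c[i].round(1),st[i,4],W[l==i].mean(0).round(4))
    m=ok&(S<60)&(V>110)&(Z<.014)&(Z>.003)&(Y>-.1)
    n,l,st,c=cv2.connectedComponentsWithStats(m.astype(np.uint8)); i=1+np.argmax(st[1:,4]); m=l==i
    r=cv2.minAreaRect(W[m][:,:2].astype(np.float32)); print('plate',np.round(r[0],4),np.round(r[1],4),round(r[2],2),np.median(Z[m]).round(4))
    f=ok&(S<60)&(Z>.045)&(Z<.06)&(np.hypot(X-r[0][0],Y-r[0][1])<.14)
    print('flange',f.sum(),W[f].mean(0).round(4),cv2.minAreaRect(W[f][:,:2].astype(np.float32)) if f.sum()>5 else '')
if __name__=='__main__':
    import sys
    if len(sys.argv)>1: grab('top',sys.argv[1]+'t.png');grab('scene',sys.argv[1]+'s.png')
    brk('top');brk('scene')
E
python3 b.py; python3 - <<'E'
from h import *
z=np.load('scene.npz');W=world('scene',z['d']);p=z['p']
X,Y,Z=np.moveaxis(W,-1,0)
hsv=cv2.cvtColor(p,cv2.COLOR_RGB2HSV).astype(int)
reg=(abs(X-.575)<.06)&(abs(Y+.16)<.06)&(hsv[...,1]<60)
m=reg&(Z<.006);print('pad',m.sum(),cv2.minAreaRect(W[m][:,:2].astype(np.float32)),W[m].mean(0))
for a,b in((.025,.04),(.04,.06)):
  m=reg&(Z>a)&(Z<b);print('spindle',m.sum(),W[m].mean(0))
z=np.load('top.npz');W=world('top',z['d']);X,Y,Z=np.moveaxis(W,-1,0)
# column/headedges top
m=(abs(Z-.138)<.004)&(abs(X-.577)<.05)&(Y<-.12)&(Y>-.32);print('head',W[m].min(0),W[m].max(0))
E
```

```text
top dot [226.8 188. ] 10 [0.5664 0.2123 0.0072]
plate [0.5306 0.2521] [0.061  0.1957] 41.18 0.0069
flange 119 [0.4667 0.3249 0.0525] ((0.4663195013999939, 0.32581207156181335), (0.06005455181002617, 0.009700808674097061), 39.18503189086914)
plate [0.5306 0.2496] [0.0651 0.2035] 40.62 0.0077
flange 99 [0.4709 0.322  0.0524] ((0.46919959783554077, 0.32163602113723755), (0.058945562690496445, 0.011859210208058357), 42.045448303222656)
pad 153 ((0.59493088722229, -0.1810958981513977), (0.04335268959403038, 0.09478377550840378), 55.49778747558594) [ 5.77106505e-01 -1.68359355e-01  9.07637337e-05]
spindle 14 [ 0.58054518 -0.16658467  0.03296432]
spindle 26 [ 0.58138367 -0.16648711  0.05000928]
head [ 0.55220085 -0.28562782  0.13402278] [ 0.60255882 -0.14074332  0.14183569]
```

Call:
send_rows:
  targets:
    - [1,0.0285,-0.0167,0,0.1075]
    - [1,0.0285,-0.0167,0,0.1075]
    - [1,0.0285,-0.0167,0,0.1075]
    - [1,0.0285,-0.0167,0,0.1075]
    - [1,0.0285,-0.0167,0,0.1075]

```text
time: 0.6
tool_pos: [0.3267, 0.4075, 0.2264]
tool_rot: [-3.141, -0.001, -2.956]
contact_force: [0.4, 0.9, 0.0]
opening: 0.0919
grip_force: 0.0
```

Call:
send_rows:
  targets:
    - [1,0.0285,-0.0167,0,0.1075]
    - [1,0.0285,-0.0167,0,0.1075]
    - [1,0.0285,-0.0167,0,0.1075]
    - [1,0.0285,-0.0167,0,0.1075]
    - [1,0.0285,-0.0167,0,0.1075]

```text
time: 1.1
tool_pos: [0.4692, 0.324, 0.2263]
tool_rot: [3.141, -0.001, -2.419]
contact_force: [-0.7, 0.8, 0.4]
opening: 0.0922
grip_force: 0.0
```

Call:
send_rows:
  targets:
    - [1,0,0,-0.045,0]
    - [1,0,0,-0.045,0]
    - [1,0,0,-0.045,0]
    - [1,0,0,0,0]

```text
time: 1.5
tool_pos: [0.4644, 0.3228, 0.0858]
tool_rot: [3.138, -0.013, -2.424]
contact_force: [-0.1, -0.5, -0.0]
opening: 0.0918
grip_force: 0.0
```

Call:
send_rows:
  targets:
    - [1,0,0,-0.03,0]
    - [1,0,0,-0.03,0]
    - [1,0,0,-0.01,0]
    - [1,0,0,0,0]
    - [1,0,0,0,0]

```text
time: 2.0
tool_pos: [0.4695, 0.3256, 0.0236]
tool_rot: [-3.141, 0.003, -2.423]
contact_force: [0.0, 0.4, 0.2]
opening: 0.0918
grip_force: 0.0
```

Call:
send_rows:
  targets:
    - [0.3,0,0,0,0]
    - [0,0,0,0,0]
    - [0,0,0,0,0]
    - [0,0,0,0,0]
    - [0,0,0,0,0]
  grip_force: 40

```text
time: 2.5
tool_pos: [0.4684, 0.325, 0.0219]
tool_rot: [3.142, 0.0, -2.423]
contact_force: [0.3, -0.6, 0.2]
opening: 0.0563
grip_force: 0.0
```

```bash
python3 b.py p2; python3 -c "
from cell import *
s=observe();print(s['tool_pos'],s['tool_rot'],s['opening'],s['grip_force'],s['contact_force'])"
```

```text
top dot [226.8 188. ] 10 [0.5663 0.2122 0.0077]
plate [0.5307 0.2514] [0.0606 0.195 ] 40.99 0.0068
flange 30 [0.4468 0.3166 0.0524] ((0.44003066420555115, 0.32565072178840637), (0.019947219640016556, 0.04386717826128006), 40.02336502075195)
plate [0.5312 0.249 ] [0.0647 0.2015] 41.36 0.0076
flange 83 [0.4762 0.3349 0.0518] ((0.47985363006591797, 0.33174121379852295), (0.031076762825250626, 0.08496291935443878), 56.55389404296875)
[0.46835294 0.3249388  0.02174225] [ 3.14151013e+00 -3.27910762e-05 -2.42341467e+00] 0.04837525674405455 0.0 [-0.01340256 -0.06401408 -1.11129812]
```

Call:
send_rows:
  targets:
    - [0,0,0,0,0]
    - [0,0,0,0,0]
    - [0,0,0,0,0]
    - [0,0,0,0,0]
    - [0,0,0,0,0]

```text
time: 3.1
tool_pos: [0.4682, 0.325, 0.0217]
tool_rot: [3.141, -0.0, -2.423]
contact_force: [-2.2, 2.4, 0.6]
opening: 0.0084
grip_force: 1.4
```

Call:
send_rows:
  targets:
    - [0,0,0,0,0]
    - [0,0,0,0,0]
    - [0,0,0,0,0]

```text
time: 3.4
tool_pos: [0.4682, 0.3251, 0.0217]
tool_rot: [3.141, -0.0, -2.423]
contact_force: [-0.9, 0.1, 0.3]
opening: 0.0077
grip_force: 40.0
```

```bash
python3 b.py p3
```

```text
top dot [227.4 187.6] 13 [0.5673 0.2109 0.0075]
plate [0.5307 0.2512] [0.0606 0.1963] 41.02 0.0069
flange 9 [0.4458 0.311  0.0519] ((0.4459114372730255, 0.31745198369026184), (0.028590088710188866, 0.005020712036639452), 86.19645690917969)
plate [0.5325 0.2492] [0.0626 0.2016] 41.46 0.0076
flange 69 [0.4851 0.3264 0.0518] ((0.48574426770210266, 0.3278200626373291), (0.025735648348927498, 0.04325234144926071), 24.844148635864258)
```

Call:
send_rows:
  targets:
    - [0,0.0095,-0.0235,0,-0.0673]
    - [0,0.0095,-0.0235,0,-0.0673]
    - [0,0.0095,-0.0235,0,-0.0673]
    - [0,0.0095,-0.0235,0,-0.0673]
    - [0,0.0095,-0.0235,0,-0.0673]

```text
time: 4.0
tool_pos: [0.5162, 0.2067, 0.0217]
tool_rot: [3.141, 0.0, -2.762]
contact_force: [0.8, 2.2, -0.6]
opening: 0.0077
grip_force: 40.0
```

Call:
send_rows:
  targets:
    - [0,0.0095,-0.0235,0,-0.0673]
    - [0,0.0095,-0.0235,0,-0.0673]
    - [0,0.0095,-0.0235,0,-0.0673]
    - [0,0.0095,-0.0235,0,-0.0673]
    - [0,0.0095,-0.0235,0,-0.0673]

```text
time: 4.5
tool_pos: [0.5636, 0.0892, 0.0217]
tool_rot: [3.141, 0.0, -3.099]
contact_force: [-0.9, 1.6, -1.1]
opening: 0.0077
grip_force: 40.0
```

Call:
send_rows:
  targets:
    - [0,0,0,0,0]
    - [0,0,0,0,0]

```text
time: 4.7
tool_pos: [0.5636, 0.0892, 0.0217]
tool_rot: [-3.141, 0.0, -3.097]
contact_force: [0.7, -1.5, -0.5]
opening: 0.0078
grip_force: 40.0
```

```bash
python3 b.py p4
```

```text
top dot [340.5 188.6] 11 [ 0.57   -0.0622  0.0071]
plate [ 0.5683 -0.0516] [0.0603 0.0971] 1.86 0.0067
flange 0 [nan nan nan] 
plate [ 0.5684 -0.005 ] [0.0646 0.1914] 2.27 0.0075
flange 103 [0.5741 0.0874 0.0533] ((0.5648539066314697, 0.0876682698726654), (0.04325179010629654, 0.048338163644075394), 52.598663330078125)b.py:14: RuntimeWarning: Mean of empty slice.
  print('flange',f.sum(),W[f].mean(0).round(4),cv2.minAreaRect(W[f][:,:2].astype(np.float32)) if f.sum()>5 else '')
  ret = um.true_divide(
```

View pics/p4t.png

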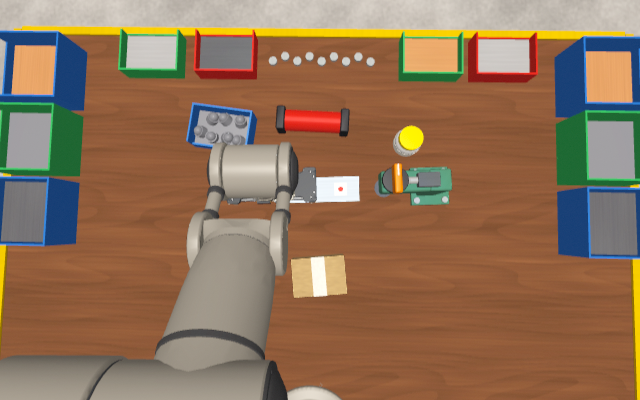

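Call:
send_rows:
  targets:
    - [0,0.001,-0.02,0,0]
    - [0,0.001,-0.02,0,0]
    - [0,0.001,-0.02,0,0]
    - [0,0.001,-0.02,0,0]
    - [0,0.001,-0.02,0,0]

```text
time: 5.3
tool_pos: [0.5679, -0.0089, 0.0217]
tool_rot: [3.141, -0.001, -3.094]
contact_force: [-0.1, 2.4, -0.0]
opening: 0.0077
grip_force: 40.0
```

Call:
send_rows:
  targets:
    - [0,0,-0.003,0,0]
    - [0,0,0,0,0]
    - [0,0,0,0,0]

```text
time: 5.6
tool_pos: [0.5682, -0.0121, 0.0217]
tool_rot: [3.142, -0.0, -3.095]
contact_force: [0.2, -1.9, -0.9]
opening: 0.0075
grip_force: 40.0
```

```bash
python3 b.py p5; python3 - <<'E'
import cv2
a=cv2.imread('pics/p5s.png')[170:250,200:320]
cv2.imwrite('pics/c5.png',cv2.resize(a,(780,520),interpolation=cv2.INTER_CUBIC))
E
```

```text
plate [ 0.5401 -0.0544] [0.0047 0.0001] 88.52 0.0062
flange 5 [ 0.5374 -0.0146  0.0495] 
plate [ 0.5716 -0.0568] [0.0647 0.089 ] 3.02 0.0073
flange 106 [ 0.5801 -0.0143  0.053 ] ((0.5694284439086914, -0.015595011413097382), (0.048298537731170654, 0.04346853867173195), 45.600242614746094)
```

View pics/c5.png

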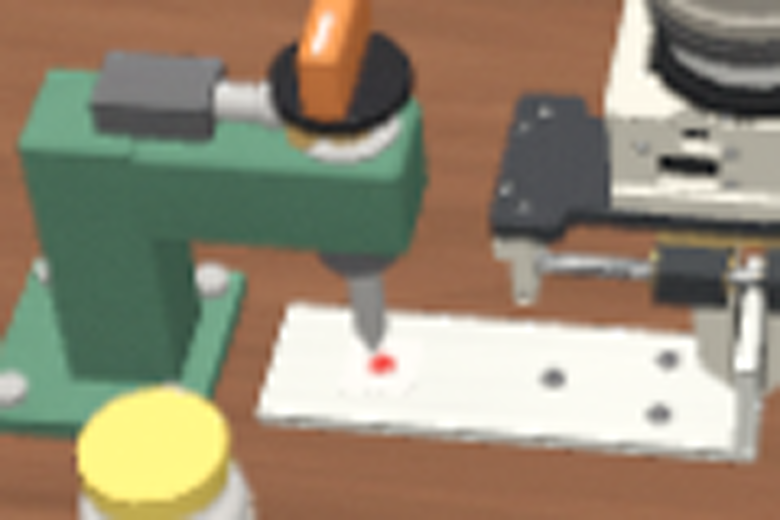

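```bash
python3 - <<'E'
from h import *
c=calibration('scene');K=np.array(c['intrinsics']);T=np.array(c['world_to_cam'])
def pr(P):
    q=T@np.r_[P,1];return np.array([K[0,2]-K[0,0]*q[0]/q[2],K[1,2]+K[1,1]*q[1]/q[2]])
px=lambda u,v:np.array([200+(u+.5)/6.5-.5,170+(v+.5)/6.5-.5])
p=np.load('scene.npz')['p'].astype(int)
m=(p[...,0]-p[...,1]>70)&(p[...,1]<120)&(p[...,0]>150); w=np.zeros_like(m);w[215:235,250:268]=1
v,u=np.nonzero(m&w);W=(p[...,0]-p[...,1])[v,u];dp=np.array([(u*W).sum(),(v*W).sum()])/W.sum()
print('dot px',dp,len(u),'fk dot px',pr([.5752,-.1629,.008]),'tip pred px at target',pr([.575,-.165,.018]),'seen tip',px(373,349))
from scipy.optimize import fsolve
for n,q,z in(('dot',dp,.008),('tip',px(373,349),.018)): print(n,fsolve(lambda x:pr([x[0],x[1],z])-q,[.57,-.16]))
E
```

```text
dot px [258.4789916  225.47058824] 4 fk dot px [259.29876672 225.79126311] tip pred px at target [258.22896865 223.02825067] seen tip [256.96153846 223.26923077]
dot [ 0.57439843 -0.16531313]
tip [ 0.57635537 -0.16807116]
```

Call:
send_rows:
  targets:
    - [0,0.001,-0.0025,0,0]
    - [0,0,0,0,0]
    - [0,0,0,0,0]
    - [0,0,0,0,0]

```text
time: 6.1
tool_pos: [0.5693, -0.0152, 0.0217]
tool_rot: [3.141, -0.0, -3.096]
contact_force: [-0.4, 2.5, -0.3]
opening: 0.008
grip_force: 40.0
```

```bash
python3 - <<'E'
from h import *
grab('scene','p6s.png')
a=cv2.imread('pics/p6s.png')[205:240,230:285]
cv2.imwrite('pics/c6.png',cv2.resize(a,(770,490),interpolation=cv2.INTER_CUBIC))
E
```

```text
(no output)
```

View pics/c6.png

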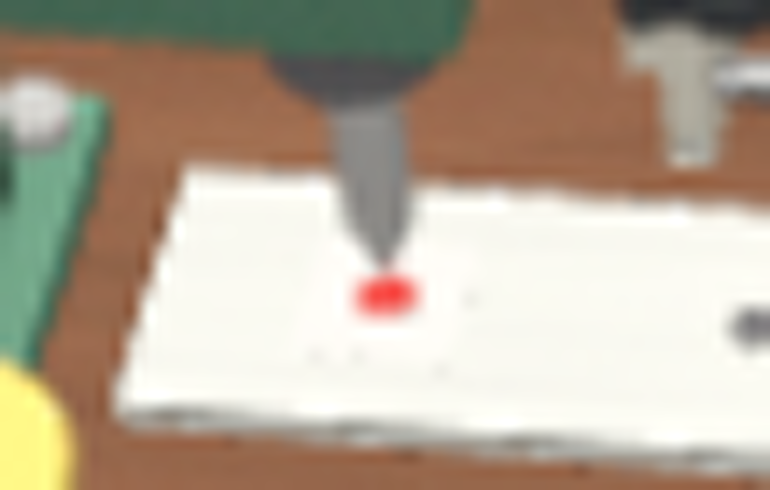

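Call:
send_rows:
  targets:
    - [0.5,0,0,0,0]
    - [0.5,0,0,0,0]
    - [0.5,0,0,0,0]
    - [0.5,0,0,0,0]
    - [0.5,0,0,0,0]

```text
time: 6.65
tool_pos: [0.5694, -0.0157, 0.0218]
tool_rot: [-3.142, 0.0, -3.096]
contact_force: [0.0, -0.2, 0.8]
opening: 0.0431
grip_force: 0.0
```

Call:
send_rows:
  targets:
    - [0.5,0,0,0,0]
    - [0.7,0,0,0.01,0]
    - [0.7,0,0,0.04,0]
    - [0.7,0,0,0.04,0]
    - [0.7,0,0,0.04,0]

```text
time: 7.15
tool_pos: [0.5691, -0.0155, 0.1539]
tool_rot: [3.142, 0.0, -3.096]
contact_force: [0.9, -0.2, -0.1]
opening: 0.064
grip_force: 0.0
```

Call:
send_rows:
  targets:
    - [0.7,0,0,0.045,0]
    - [0.7,0,0,0.045,0]
    - [0.7,0,0,0,0]

```text
time: 7.45
tool_pos: [0.5722, -0.0159, 0.2496]
tool_rot: [-3.139, 0.013, -3.096]
contact_force: [0.6, 1.0, 0.3]
opening: 0.0642
grip_force: 0.0
```

```bash
python3 b.py p7 2>/dev/null; python3 m.py 2>/dev/null | egrep 'top|scene|wing|disc|green'
```

```text
plate [ 0.5557 -0.0506] [0.0317 0.0601] 1.1 0.0067
flange 37 [ 0.5515 -0.016   0.0536] ((0.5511483550071716, -0.015014571137726307), (0.025455566123127937, 0.006869406905025244), 1.2241272926330566)
plate [ 0.5731 -0.057 ] [0.0631 0.0858] 1.91 0.0077
flange 66 [ 0.5726 -0.0177  0.0531] ((0.5695393085479736, -0.01828925311565399), (0.06246766075491905, 0.007922531105577946), 2.784245014190674)
top dot 0 [nan nan nan]
wing 224 (array([ 0.5746, -0.1649]), array([0.055 , 0.0163]), 3.2) [0.1776 0.1952 0.1979]
wingtop 154 (array([ 0.5745, -0.1646]), array([0.0548, 0.0153]), 4.1) [ 0.5706 -0.1655  0.1961]
green 0.125 565 (array([ 0.5772, -0.2127]), array([0.0463, 0.1444]), 3.0) 0.1371
green 0.006 326 (array([ 0.5807, -0.2723]), array([0.0869, 0.0883]), 2.8) 0.0103
disc 275 (array([ 0.5719, -0.1657]), array([0.0508, 0.0521]), 88.5)
scene dot 48 [ 0.7056 -0.0081  0.009 ]
wing 1 (array([ 0.555 , -0.1619]), array([0., 0.]), 0.0) [0.179 0.179 0.179]
wingtop 0 (array([0., 0.]), array([0., 0.]), 0.0) [nan nan nan]
disc 158 (array([ 0.5816, -0.167 ]), array([0.0499, 0.0516]), 23.7)
```

Call:
send_rows:
  targets:
    - [0.7,0.001,-0.0295,0,0]
    - [0.7,0.001,-0.03,0,0]
    - [0.7,0.001,-0.03,0,0]
    - [0.7,0.001,-0.03,0,0]
    - [0.7,0.0015,-0.03,0,0]

```text
time: 8.05
tool_pos: [0.5739, -0.1658, 0.2398]
tool_rot: [3.14, -0.003, -3.096]
contact_force: [-0.6, 0.1, -0.2]
opening: 0.0641
grip_force: 0.0
```

Call:
send_rows:
  targets:
    - [0.7,0,0,0,0]
    - [0.7,0,0,-0.03,0]
    - [0.7,0,0,-0.02,0]
    - [0.7,0,0,0,0]
    - [0.7,0,0,0,0]

```text
time: 8.55
tool_pos: [0.5746, -0.1643, 0.1913]
tool_rot: [3.141, -0.002, -3.096]
contact_force: [0.0, 0.7, 1.0]
opening: 0.0647
grip_force: 0.0
```

Call:
send_rows:
  targets:
    - [0.7,0,0,-0.018,0]
    - [0.7,0,0,0,0]
    - [0.0,0,0,0,0]
    - [0.0,0,0,0,0]
    - [0,0,0,0,0]
  grip_force: 35

```text
time: 9.05
tool_pos: [0.5753, -0.1652, 0.1748]
tool_rot: [-3.141, 0.001, -3.096]
contact_force: [0.0, -0.5, -0.2]
opening: 0.0446
grip_force: 0.0
```

Call:
send_rows:
  targets:
    - [0,0,0,0,0]
    - [0,0,0,0,0]
    - [0,0,0,0,0]
    - [0,0,0,0,0]
    - [0,0,0,0,0]

```text
time: 9.55
tool_pos: [0.5749, -0.1655, 0.1738]
tool_rot: [-3.141, 0.0, -3.096]
contact_force: [-0.9, -2.5, 0.0]
opening: 0.0158
grip_force: 35.0
```

Call:
send_rows:
  targets:
    - [0,0,0,0,-0.1]
    - [0,0,0,0,-0.1]
    - [0,0,0,0,-0.1]
    - [0,0,0,0,-0.1]
    - [0,0,0,0,-0.1]

```text
time: 10.05
tool_pos: [0.575, -0.165, 0.1738]
tool_rot: [3.141, 0.0, 2.683]
contact_force: [0.9, -0.8, 0.1]
opening: 0.0158
grip_force: 35.0
```

Call:
send_rows:
  targets:
    - [0,0,0,0,-0.1]
    - [0,0,0,0,-0.1]
    - [0,0,0,0,-0.1]
    - [0,0,0,0,-0.1]
    - [0,0,0,0,-0.1]

```text
time: 10.55
tool_pos: [0.5752, -0.1646, 0.1738]
tool_rot: [3.14, -0.0, 2.182]
contact_force: [1.3, 0.9, 0.1]
opening: 0.0156
grip_force: 35.0
```

Call:
send_rows:
  targets:
    - [0,0,0,0,-0.1]
    - [0,0,0,0,-0.08]
    - [0,0,0,0,0]
    - [0,0,0,0,0]

```text
time: 10.95
tool_pos: [0.5754, -0.1646, 0.1738]
tool_rot: [3.14, -0.0, 2.009]
contact_force: [2.5, 2.1, -0.6]
opening: 0.0156
grip_force: 35.0
```

Open and lift clear, then check.

Call:
send_rows:
  targets:
    - [0.7,0,0,0,0]
    - [0.7,0,0,0,0]
    - [0.7,0,0,0,0]
    - [0.7,0,0,0,0]
    - [0.7,0,0,0,0]

```text
time: 11.45
tool_pos: [0.5747, -0.1651, 0.1737]
tool_rot: [-3.141, -0.0, 2.007]
contact_force: [0.7, 0.8, -0.6]
opening: 0.0511
grip_force: 0.0
```

Call:
send_rows:
  targets:
    - [0.7,0,0,0.02,0]
    - [0.7,0,0,0.04,0]
    - [0.7,0,0,0.04,0]
    - [0.7,-0.03,0.03,0,0]
    - [0.7,-0.04,0.04,0,0]

```text
time: 11.95
tool_pos: [0.5099, -0.1001, 0.2746]
tool_rot: [3.139, 0.002, 2.005]
contact_force: [-0.0, 0.5, -0.3]
opening: 0.0647
grip_force: 0.0
```

Call:
send_rows:
  targets:
    - [0.7,-0.04,0.04,0,0]
    - [0.7,-0.04,0.04,0,0]
    - [0.7,0,0,0,0]
    - [0.7,0,0,0,0]

```text
time: 12.35
tool_pos: [0.4385, -0.0285, 0.2745]
tool_rot: [3.14, 0.001, 2.008]
contact_force: [0.2, 0.4, 1.2]
opening: 0.0643
grip_force: 0.0
```

```bash
python3 b.py p8 2>/dev/null; python3 m.py 2>/dev/null | egrep 'top|scene|wing|jar|carton|tube|bin'
python3 - <<'E'
import cv2,numpy as np
a=cv2.imread('pics/p8s.png')[160:250,190:310];b=cv2.imread('pics/p8t.png')[130:220,320:440]
cv2.imwrite('pics/c8.png',cv2.resize(np.hstack([a,b]),(800,300),interpolation=cv2.INTER_CUBIC))
E
```

```text
plate [ 0.5697 -0.0606] [0.0595 0.0802] 2.82 0.0065
flange 47 [ 0.5835 -0.0144  0.0534] ((0.5833983421325684, -0.014354417100548744), (0.02573411725461483, 0.006904438603669405), 1.1513407230377197)
plate [ 0.5703 -0.0587] [0.0692 0.0855] 4.81 0.0074
flange 63 [ 0.5728 -0.0178  0.0536] ((0.5707904100418091, -0.01819920726120472), (0.06325647234916687, 0.007894783280789852), 2.642540693283081)
top dot 48 [ 0.7634  0.0111 -0.0014]
wing 203 (array([ 0.5746, -0.1644]), array([0.0152, 0.0566]), 24.0) [0.1909 0.1959 0.1984]
wingtop 171 (array([ 0.5748, -0.1649]), array([0.0149, 0.0556]), 24.3) [ 0.5729 -0.1613  0.1963]
carton (array([ 0.6648, -0.2244]), array([0.0166, 0.05  ]), 23.6)
tube (array([0.7269, 0.0083]), array([0.1309, 0.0447]), 87.9)
jar (array([ 0.682 , -0.2166]), array([0.0529, 0.0532]), 15.5)
bin (array([0.7037, 0.2208]), array([0.1413, 0.09  ]), 83.0)
scene dot 49 [0.7196 0.0058 0.0098]
```

View pics/c8.png

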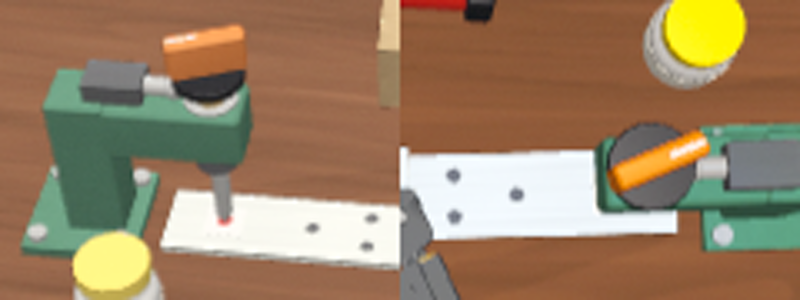

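The wing has turned about 1.2 rad, and the tip stands on the dot at crop position (224,220). The bracket is flat and the other objects haven't moved.

```bash
python3 -c "
from cell import *
print(hand_in())"
```

```text
the job is handed in; nothing more can be done
None
```

I handed the job in at about 12 s of the 58 s: the punch tip stands on the red dot, the knob stayed clicked over after I let go (about 1.2 rad), the bracket lies flat, and the tube, bin and jar read unmoved; the carton wasn't re-measured, but nothing came near it.

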